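# Make up two layered field kits

### The job

Make up the two field kits on the metal carriers. Sampling kit, on the long carrier with the bottle cup: lay the marker pen in the notches of the two rubber ribs, lie the timer flat on the ribs over it so that the pen cannot fall out, and stand the sample bottle in the cup. Filter kit, on the short carrier: lay the forceps in the notches and the closed parts box flat on the ribs over them; centre everything on the ribs, with the pen, the forceps and the box lying lengthwise across the two ribs, let go of it all, and leave the roll of tape and the beaker where they are.

Things in the scene. Friction and masses are not known exactly. Their poses are not given: they have to be found in the camera images.
- marker_pen: black marker pen lying on the worktop, 128 mm long, 15 mm wide and high, about 20 g. Origin: middle of its underside; its y axis runs along its length, z up. Grip it across its width (its x axis) at the middle.
- forceps: slim steel forceps lying on the worktop, 122 mm long, 12 to 14 mm wide, 9 mm high, about 30 g. Origin: middle of the underside; its y axis runs along its length, z up. Grip them across their width (its x axis) at the middle.
- lab_timer: cream bench timer with a display and three round buttons on top, 58 mm (its x axis) by 66 mm (its y axis), 18 to 20 mm high, about 70 g, lying face up. Origin: middle of the underside, z up.
- parts_box: teal plastic box with its lid shut (the lid is fast), 109 mm long (its x axis), 68 mm wide over the lid (66 mm below it; its y axis), 37 mm high, about 90 g; it holds filter membranes. Origin: middle of the underside, z up. Grip it across its width.
- sample_bottle: white sample bottle with a cap, the one that stands alone on the worktop (not the packs in the baskets on the rocker at the left, which reach 0.34 m above the worktop), 48 mm in diameter, 112 mm high, straight-sided to about 75 mm, about 50 g. Origin: middle of its base, z up. Grip it round the body, 50 to 70 mm above its base; the cap cannot be gripped.
- sampling_carrier: Long carrier, fixed: aluminium plate 106 mm (x) by 222 mm (y -72 to +150). Origin at worktop height under the middle of the rib pair, z up. Two dark ribs run along x at y -25 and +25: 10 mm thick, tops at z 37, middle notch 34 mm wide with floor at z 20, end lips 5 mm high, 86 mm apart inside. Dark round bottle cup centred at x 0, y +108: inside diameter 60, rim at z 30, floor at z 6.
- filter_carrier: Short carrier, fixed, no cup: aluminium plate 106 mm (x) by 144 mm (y). Origin at worktop height under its middle, z up. The same two ribs along x at y -25 and +25: 10 mm thick, tops at z 37, middle notch 34 mm wide (x -17 to +17) with floor at z 20, end lips 5 mm high, 86 mm apart inside. Pen or forceps in the notches lie along y, below the rib tops; fingers fit between the ribs (40 mm free).
- tape_roll: roll of beige tape lying on the worktop, 68 mm in diameter, 19 mm high; a bystander to be left alone. Origin: middle of its underside.
- beaker: empty glass beaker, 70 mm in diameter, 92 mm high, in front of the flasks at the back beside the pump; a bystander to be left alone. Origin: middle of its base.
Not all that is in view belongs to the job. What is shaped like the sample_bottle but green or pink is not meant.

How it is judged (in metres and radians):
At the end, for the whole second after the job is handed in: Pen and forceps level in both notches (0.4 rad, middle within 22 mm); timer within 16 x 13 mm and box within 13 x 18 mm of centre, flat on the ribs over them; bottle upright in the cup within 10 mm; heights within 4 mm; all released and at rest; tape and beaker moved under 25 mm (x of marker_pen in the frame of sampling_carrier between -0.013 and 0.013 m and y of marker_pen in the frame of sampling_carrier between -0.022 and 0.022 m and z of marker_pen in the frame of sampling_carrier between 0.016 and 0.024 m and angle between the y axis of marker_pen and the y axis of sampling_carrier, either way round below 0.4 rad and angle between marker_pen's own y axis and vertical between 1.45 and 1.69 rad and x of lab_timer in the frame of sampling_carrier between -0.016 and 0.016 m and y of lab_timer in the frame of sampling_carrier between -0.013 and 0.013 m and z of lab_timer in the frame of sampling_carrier between 0.033 and 0.041 m and angle between each of lab_timer, sample_bottle, parts_box's own z axis and vertical below 0.12 rad and x of sample_bottle in the frame of sampling_carrier between -0.01 and 0.01 m and y of sample_bottle in the frame of sampling_carrier between 0.098 and 0.118 m and z of sample_bottle in the frame of sampling_carrier between 0.002 and 0.01 m and x of forceps in the frame of filter_carrier between -0.013 and 0.013 m and y of forceps in the frame of filter_carrier between -0.022 and 0.022 m and z of forceps in the frame of filter_carrier between 0.016 and 0.024 m and angle between the y axis of forceps and the y axis of filter_carrier, either way round below 0.4 rad and angle between forceps's own y axis and vertical between 1.45 and 1.69 rad and x of parts_box in the frame of filter_carrier between -0.013 and 0.013 m and y of parts_box in the frame of filter_carrier between -0.018 and 0.018 m and z of parts_box in the frame of filter_carrier between 0.033 and 0.041 m and linear speed of each of marker_pen, lab_timer, sample_bottle, forceps, parts_box below 0.02 m/s and angular speed of each of marker_pen, lab_timer, sample_bottle, forceps, parts_box below 0.6 rad/s and distance of each of tape_roll, beaker from where it was at the start of the episode below 0.025 m); the robot touches nothing.
It fails at once if the roll of tape is pushed away (distance of tape_roll from where it was at the start of the episode above 0.025 m).
It fails at once if the beaker is pushed or knocked over (distance of beaker from where it was at the start of the episode above 0.025 m).
It also fails if it takes over 138 s, if anything falls off the work surface, if the arm or the gripper's body presses on something with over 40 N, if the wrist force passes 120 N, or if a joint passes its speed limit or range.

### The arm

A 6-joint arm with a two-finger parallel gripper is mounted at the origin on a cart in front of the work surface, level with it; the furniture and walls round the work are solid. World frame = base frame: x ahead of the robot, y to its left, z up, the work surface at z = 0. Lengths are in mm, angles in rad, forces in N, time in s.
With the tool pointing down it reaches from about 300 to 775 mm from the base axis. Payload 14.6 kg.
Tool frame: the origin (TCP) lies between the finger pads; the fingertips stand 19 mm ahead of it and the grasp point (between the pads) is the TCP; z points along the fingers, y is the line along which they close (so a half turn about z gives the same grasp; the last joint's range is limited). The gripper opens to 94 mm and grips with 3 to 60 N. Pads are 16 mm wide; open, the fingers measure 119 mm over their backs; the gripper's body (75 mm by 177 mm) begins 78 mm behind the grasp point.
Start: joints at [1.234, 0.3, 1.521, -0, 1.321, -0.067], TCP at [146.594, 530.094, 224.446] pointing down, gripper open.
Joint ranges: [-3.03, 3.03], [-0.79, 2.21], [0.23, 2.52], [-1.04, 4.18], [0, 3.07], [-2.55, 2.55]. Speed limits (rad/s): [2.22, 2.22, 2.57, 3.14, 3.14, 3.14].

### API

Orientations are given as [roll, pitch, yaw] about the fixed x, y, z axes, in that order (R = Rz(yaw) Ry(pitch) Rx(roll)).
In Python, from cell import monitor, imaging, job, find_in, trace gives the robot as it stands. The module is installed in compiled form; this text tells all that it offers.
- The arm moves only by the tool arm_command, never from a script. Its argument "steps" is a list of rows, each a list of 5 numbers: the opening, from 0 (shut) to 1 (fully open), then the shift along the tool's x, y, z in mm, then the turn about the tool's z in degrees. In form: [[gripper, dx, dy, dz, turn], ...]. A call has 1 to 20 rows; each row is the pose to reach, as a shift and turn from the pose commanded when the call began, along the tool's axes at that moment; what a row does not reach only later rows make up. A row lasts 1/8 s, in which the tool goes at most 62.5 mm and 10.7 degrees, less where a joint would pass 70% of its speed; a pose out of reach is approached as far as the arm can. A call with a gripper value outside its range is refused whole. The fingers move at their own pace and stop on an object; "force" is the grip in N (left out, the last holds). Time passes only in rows, so rows that repeat a pose let the fingers close. It gives the time, the measured TCP pose, the force, the opening and the grip force at its end, in the units of the state.
- monitor.read_state(): the state, without advancing time (a new reading comes with each control period).
- imaging.camera(name): name is "scene" or "top" or "wrist"; returns a dict with "img" (420x560x3 uint8, red, green, blue), "mtx" (3x3 intrinsics, pixels), "D" ([k1, k2, p1, p2, k3] as OpenCV has them; the pictures are not rectified), "view" (4x4, takes a point from world to camera coordinates). Camera axes: x right, y down, z forward; pixel columns grow to the right and rows downward; lengths in mm; the calibration is good to about 2 mm. A picture is of the moment at which its call begins. There is no depth.
- job.sign_off(): hands the job in; it is judged then, once.
Trained networks look in a picture, given as the dict that the camera call returned (one of the last four; its "shot" number tells which), for a name from the list of things; names that differ only in an ending like _2 or _b are one class to them, and where a whole thing is asked for, a point or a joint stands for the part that bears it (a point fixed in the world has none). Each returns a list of dicts, best first, with "p" (0 to 1); they miss things now and then, are a little off and sometimes report something else, mostly with a low value. They report only what shows in the picture. A call takes as long as a camera call. They do not tell look-alikes from the thing itself.
- find_in(picture, target): "rect" ([centre column, centre row, width, height] in pixels, round what is visible of it).
- trace(picture, target): "region" (420x560 bool, what is visible of it) and "rect" ([centre column, centre row, width, height] in pixels, round what is visible of it).
The state is a dict: "clock": time; "joints": joint angles; "qd": joint speeds; "effort": joint torques, N m; "eef_pos": TCP position; "eef_rot": TCP orientation; "wrist_force": force on the tool from outside, world axes, zero at the start; "moment": the same for the moment, N m; "finger_gap": finger opening in mm; "finger_force": force on a finger pad.
Only numpy, scipy, OpenCV 4.12 (cv2) and the standard library are available. Lean on these libraries where they do the work, as an engineer would, in place of code of your own. Each camera call takes 0.05 s, during which the arm holds its last target. There are 200 camera calls.

## Working session

There is one attempt and no reset: what is moved stays moved. The work goes in short steps, Python scripts to look and compute and a tool call to move; the robot and the scene stay as the last step left them, time stands still between calls to the robot, and variables do not carry over. Pictures are saved under pics/ and viewed, at most 14 in all, crops included, and the job is handed in when it is done.

Besides the shell and the picture viewer there is one more tool, called after "Emit:" in YAML: its name, and indented under it one key for each argument. arm_command: Moves the arm, as the interface text tells. Its arguments: {"type":"object","properties":{"steps":{"type":"array","items":{"type":"array","items":{"type":"number"}}},"force":{"type":"number"}},"required":["steps"]}

```bash
mkdir -p pics; cat > h.py <<'E'
import numpy as np, cv2
from cell import monitor, imaging, job, find_in, trace
def save(c,n,crop=None,s=1):
    im=c["img"][:,:,::-1]
    if crop: x0,y0,x1,y1=crop; im=im[y0:y1,x0:x1]
    if s!=1: im=cv2.resize(im,None,fx=s,fy=s,interpolation=cv2.INTER_CUBIC)
    cv2.imwrite("pics/"+n,im)
def ray(c,px,z):
    px=np.array(px,float).reshape(-1,1,2)
    u=cv2.undistortPoints(px,np.array(c["mtx"]),np.array(c["D"],float))[:,0]
    V=np.array(c["view"]);R=V[:3,:3];t=V[:3,3];o=-R.T@t
    d=np.c_[u,np.ones(len(u))]@R
    return o+d*((z-o[2])/d[:,2])[:,None]
def proj(c,P):
    V=np.array(c["view"]);
    return cv2.projectPoints(np.array(P,float).reshape(-1,3),cv2.Rodrigues(V[:3,:3])[0],V[:3,3],np.array(c["mtx"]),np.array(c["D"],float))[0][:,0]
E
python3 - <<'E'
from h import *
for n in ["scene","top"]:
    c=imaging.camera(n); save(c,n+"0.png",s=1.4)
    V=np.array(c["view"]); print(n,-V[:3,:3].T@V[:3,3],V[2,:3])
    for t in "marker_pen forceps lab_timer parts_box sample_bottle sampling_carrier filter_carrier tape_roll beaker".split():
        print(t,[(np.round(d["rect"]).tolist(),round(d["p"],2)) for d in find_in(c,t)][:3])
E
```

```text
scene [  29.28310735 -653.91013127  761.57861454] [ 0.51904361  0.43728875 -0.73441968]
marker_pen [([189.0, 213.0, 37.0, 30.0], 0.62), ([161.0, 188.0, 44.0, 37.0], 0.59)]
forceps [([227.0, 236.0, 42.0, 24.0], 0.75)]
lab_timer [([263.0, 260.0, 36.0, 29.0], 0.8)]
parts_box [([163.0, 191.0, 45.0, 41.0], 0.94)]
sample_bottle [([336.0, 311.0, 26.0, 45.0], 0.96), ([377.0, 332.0, 32.0, 40.0], 0.71), ([303.0, 275.0, 21.0, 44.0], 0.7)]
sampling_carrier [([229.0, 178.0, 82.0, 52.0], 0.78), ([222.0, 238.0, 31.0, 18.0], 0.65)]
filter_carrier [([318.0, 226.0, 71.0, 57.0], 0.73)]
tape_roll [([362.0, 285.0, 33.0, 34.0], 0.78)]
beaker []
top [ 365.46783123 -248.66549317 1264.23241281] [ 0.16568306  0.02136214 -0.98594766]
marker_pen [([212.0, 268.0, 5.0, 46.0], 0.8)]
forceps []
lab_timer [([299.0, 267.0, 25.0, 20.0], 0.92), ([233.0, 157.0, 28.0, 33.0], 0.34)]
parts_box [([165.0, 268.0, 30.0, 37.0], 0.72)]
sample_bottle [([417.0, 272.0, 26.0, 15.0], 0.81), ([381.0, 276.0, 22.0, 17.0], 0.71), ([345.0, 268.0, 22.0, 18.0], 0.67)]
sampling_carrier []
filter_carrier [([314.0, 211.0, 54.0, 46.0], 0.71)]
tape_roll [([382.0, 238.0, 28.0, 28.0], 0.63)]
beaker [([236.0, 157.0, 28.0, 32.0], 0.59)]
```

View pics/scene0.png

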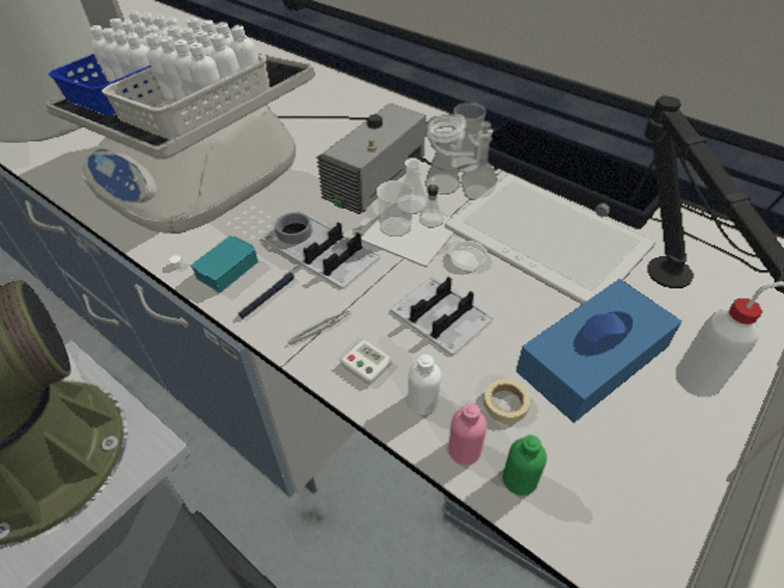

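View pics/top0.png

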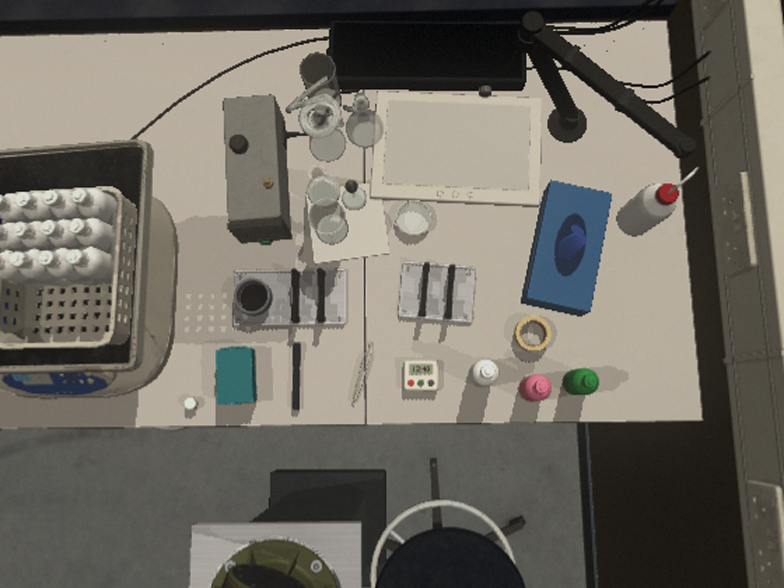

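The candidates for the bottle in the scene picture (1.4x) are white at (424,385), pink at (467,433) and green at (524,464). In the top picture they are at (484,372), (535,387) and (580,381). The lone white one fits. The white wash bottle with the red cap at (655,195), seen from the top, is larger. The beaker, in front of the flasks, is at about (331,228) in the top picture. I'll confirm the bottle in a crop and measure.

```bash
python3 - <<'E'
from h import *
c=imaging.camera("top"); save(c,"top1.png",(150,175,410,300),3)
H=dict(marker_pen=15,forceps=9,lab_timer=19,parts_box=37,sampling_carrier=8,filter_carrier=8,tape_roll=19,sample_bottle=112)
for t,h in H.items():
    for d in trace(c,t)[:3]:
        r=d["region"].astype(np.uint8)
        if r.sum()<20: continue
        k=max(cv2.findContours(r,0,2)[0],key=len)
        b=cv2.boxPoints(cv2.minAreaRect(k)); w=ray(c,b,h)[:,:2]
        print(t,round(d["p"],2),np.round(d["rect"]).tolist(),"ctr",w.mean(0).round(),"sides",np.linalg.norm(w[1]-w[0]).round(),np.linalg.norm(w[2]-w[1]).round(),"dir",np.degrees(np.arctan2(*(w[1]-w[0])[::-1])).round(1))
E
```

```text
marker_pen 0.79 [212.0, 268.0, 6.0, 47.0] ctr [426. -36.] sides 16.0 123.0 dir -90.8
marker_pen 0.25 [204.0, 212.0, 80.0, 43.0] ctr [575. -20.] sides 222.0 111.0 dir -91.0
marker_pen 0.21 [346.0, 268.0, 21.0, 19.0] ctr [ 422. -394.] sides 53.0 50.0 dir -90.8
lab_timer 0.57 [301.0, 268.0, 26.0, 19.0] ctr [ 421. -274.] sides 64.0 56.0 dir -90.8
parts_box 0.87 [166.0, 268.0, 29.0, 43.0] ctr [425.  74.] sides 75.0 108.0 dir -90.8
sampling_carrier 0.71 [205.0, 212.0, 80.0, 43.0] ctr [577. -19.] sides 223.0 111.0 dir -91.0
filter_carrier 0.73 [313.0, 212.0, 48.0, 42.0] ctr [ 584. -310.] sides 115.0 145.0 dir -5.5
tape_roll 0.52 [381.0, 238.0, 24.0, 32.0] ctr [ 497. -490.] sides 70.0 65.0 dir -46.4
sample_bottle 0.9 [379.0, 278.0, 25.0, 23.0] ctr [ 391. -472.] sides 57.0 45.0 dir -72.5
sample_bottle 0.85 [344.0, 268.0, 20.0, 17.0] ctr [ 418. -383.] sides 51.0 45.0 dir -46.4
sample_bottle 0.7 [416.0, 272.0, 26.0, 16.0] ctr [ 402. -552.] sides 56.0 44.0 dir -90.8
```

View pics/top1.png

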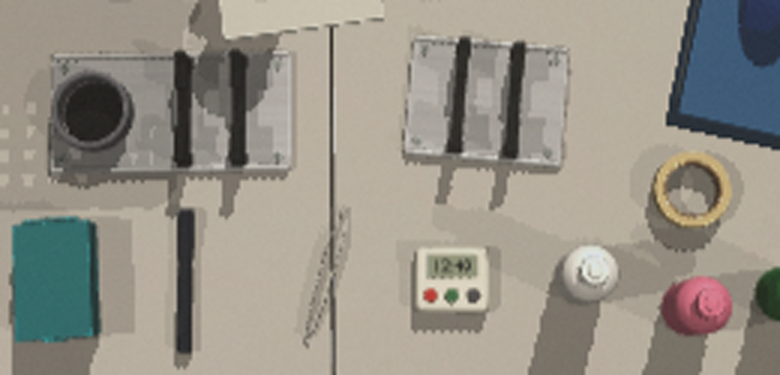

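The crop confirms the lone white bottle at (590,272), next to the pink and green ones. The ribs, pen, forceps and box are all clear. Next I'll work out coordinates and the first move.

```bash
cat >> h.py <<'E'
from scipy.spatial.transform import Rotation as Ro
def rel(x,y,z,yaw):
    "print dx,dy,dz,turn to world target; yaw (deg) = direction of closing line (mod 180)"
    s=monitor.read_state(); p=np.array(s["eef_pos"]); R=Ro.from_euler("xyz",s["eef_rot"]).as_matrix()
    d=R.T@(np.array([x,y,z])-p); cy=np.degrees(np.arctan2(R[1,1],R[0,1]))
    # tool z is down: turn about tool z by +a moves world yaw by -a
    a=-(yaw-cy); a=(a+90)%180-90
    print("closing yaw now",cy.round(1),"q6",round(s["joints"][5],2),"pos",p.round(1),"-> d",d.round(1),"turn",round(a,1),"or",round(a-180*np.sign(a),1), "tilt",R[:,2].round(3))
E
python3 - <<'E'
from h import *
c=imaging.camera("top")
f=lambda px,z: ray(c,np.array(px)/3+[150,175],z)[:,:2].round(0).tolist()
print("samp rib ends",f([(182,52),(182,167),(237,50),(239,167)],42)); print("plate",f([(52,55),(291,52),(290,170),(50,173)],6)); print("cup",f([(92,110)],30))
print("filt ribs",f([(463,40),(456,152),(518,43),(511,158)],42)); print("plate",f([(414,37),(569,48),(562,165),(403,157)],6))
print("pen",f([(187,210),(184,352)],10)); print("forceps",f([(345,210),(308,343)],5))
print("timer",f([(416,248),(487,249),(487,309),(416,309)],19)); print("box",f([(14,219),(94,219),(96,339),(14,341)],37))
print("bottle cap",f([(594,270)],112),"body",f([(589,272)],80)); print("tape",f([(692,190)],19),"pink",f([(697,305)],80))
g=lambda px,z: ray(c,np.array(px)/1.4,z)[:,:2].round(0).tolist()
print("edge",g([(100,427),(600,422)],0),"rocker",g([(150,140),(150,370)],220),g([(178,240),(140,385)],90),"pump",g([(225,97),(275,95),(290,235),(230,240)],120),"beaker",g([(323,190)],92),g([(331,228)],92))
s=monitor.read_state(); print(s["clock"]); rel(320,-36,250,90)
w=imaging.camera("wrist"); V=np.array(w["view"]); print("wristcam",-V[:3,:3].T@V[:3,3],V[2,:3],w["mtx"])
E
```

```text
samp rib ends [[624.0, -37.0], [520.0, -38.0], [625.0, -87.0], [519.0, -89.0]]
plate [[631.0, 90.0], [630.0, -132.0], [520.0, -131.0], [521.0, 89.0]]
cup [[575.0, 46.0]]
filt ribs [[631.0, -290.0], [530.0, -281.0], [627.0, -339.0], [524.0, -330.0]]
plate [[642.0, -246.0], [629.0, -388.0], [521.0, -378.0], [531.0, -234.0]]
pen [[485.0, -38.0], [358.0, -37.0]]
forceps [[483.0, -181.0], [365.0, -147.0]]
timer [[447.0, -245.0], [445.0, -308.0], [392.0, -307.0], [393.0, -244.0]]
box [[476.0, 111.0], [475.0, 40.0], [370.0, 36.0], [370.0, 108.0]]
bottle cap [[421.0, -391.0]] body [[421.0, -390.0]]
tape [[495.0, -492.0]] pink [[392.0, -479.0]]
edge [[329.0, 343.0], [327.0, -614.0]] rocker [[817.0, 184.0], [425.0, 164.0]] [[674.0, 175.0], [405.0, 233.0]] pump [[943.0, 86.0], [945.0, -9.0], [671.0, -41.0], [664.0, 69.0]] beaker [[765.0, -97.0]] [[691.0, -112.0]]
1.5
closing yaw now 74.5 q6 -0.07 pos [146.6 530.1 224.4] -> d [-318.  -499.4  -25.5] turn -15.5 or 164.5 tilt [ 0. -0. -1.]
wristcam [ 77.05125448 548.82093954 385.193748  ] [ 0.24208205 -0.06483708 -0.968087  ] [[371.19831517   0.         276.13342917]
 [  0.         371.19831517 207.8965159 ]
 [  0.           0.           1.        ]]
```

Emit:
arm_command:
  steps:
    - [1,-160,-250,-75,-8]
    - [1,-160,-250,-75,-8]
    - [1,-160,-250,-75,-8]
    - [1,-160,-250,-75,-8]
    - [1,-160,-250,-75,-8]
    - [1,-318,-500,-75,-15.5]
    - [1,-318,-500,-75,-15.5]
    - [1,-318,-500,-75,-15.5]
    - [1,-318,-500,-75,-15.5]
    - [1,-318,-500,-75,-15.5]
    - [1,-318,-500,-75,-15.5]
    - [1,-318,-500,-75,-15.5]

```text
clock: 3.05
eef_pos: [319.7, -36.3, 299.4]
eef_rot: [3.141, -0.0, 3.141]
wrist_force: [-0.5, 0.0, 1.4]
finger_gap: 94.0
finger_force: 0.0
```

```bash
python3 - <<'E'
from h import *
rel(420,-37,200,90)
w=imaging.camera("wrist"); save(w,"w1.png",s=1.4)
c=imaging.camera("top");s=imaging.camera("scene")
# pump: top corner in both pics -> triangulate height
def tri(a,b):
    best=min(((np.linalg.norm(ray(c,[a],z)[0]-ray(s,[b],z)[0]),z,ray(c,[a],z)[0].round()) for z in range(0,300,2)),key=lambda t:t[0]); return best
for a,b in [((290,235),(362,178)),((230,240),(319,158))]: print("pump",tri(np.array(a)/1.4,np.array(b)/1.4))
print("base",ray(s,np.array([(320,195),(362,210)])/1.4,0).round())
print("bottle tri",tri(np.array([594,270])/3+[150,175],np.array([425,361])/1.4), "beaker base top",ray(s,[np.array([395,228])/1.4],0))
E
```

```text
closing yaw now 90.0 q6 -1.8 pos [319.7 -36.3 299.4] -> d [-100.3   -0.7   99.4] turn -0.0 or 180.0 tilt [-0.  0. -1.]
pump (np.float64(14.794100840547058), 122, array([671., -41., 122.]))
pump (np.float64(17.953270873311446), 126, array([662.,  67., 126.]))
base [[703.  96.  -0.]
 [720. -11.   0.]]
bottle tri (np.float64(0.6094662445313794), 108, array([ 421., -391.,  108.])) beaker base top [[ 7.17292199e+02 -1.02009844e+02 -1.13686838e-13]]
```

View pics/w1.png

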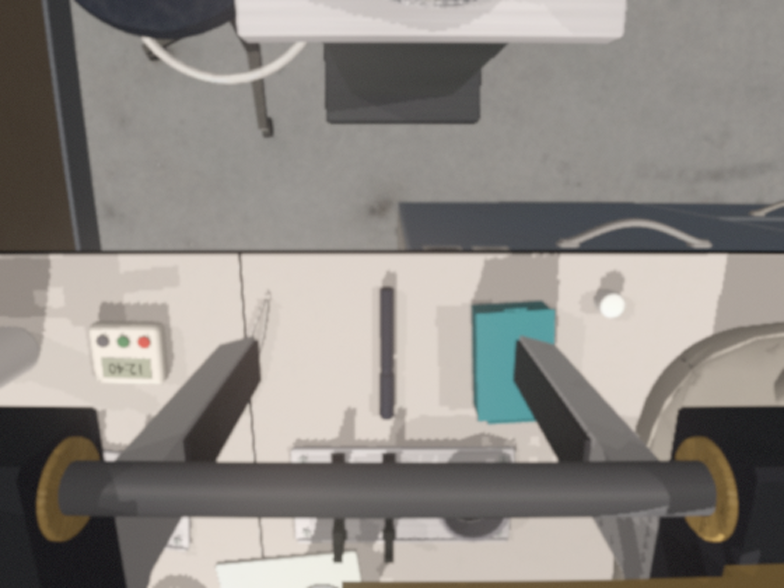

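The wrist picture shows the pen at (386,288)-(387,417), clear of the box (475–553), the forceps and the timer. The pump top comes out at z≈124, with its front edge at x≈665. Now I'll pick up the pen.

Emit:
arm_command:
  steps:
    - [0.5,-102,-1,60,0]
    - [0.5,-102,-1,120,0]
    - [0.5,-102,-1,180,0]
    - [0.5,-102,-1,230,0]
    - [0.5,-102,-1,260,0]
    - [0.5,-102,-1,277,0]
    - [0.5,-102,-1,277,0]
    - [0,-102,-1,277,0]
    - [0,-102,-1,277,0]
    - [0,-102,-1,277,0]
    - [0,-102,-1,277,0]
    - [0,-102,-1,277,0]
  force: 12

```text
clock: 4.7
eef_pos: [422.0, -37.5, 22.8]
eef_rot: [3.142, 0.001, -3.141]
wrist_force: [-1.5, 1.1, 6.9]
finger_gap: 14.8
finger_force: 12.0
```

```bash
python3 - <<'E'
from h import *
rel(574.5,-62,160,0); print(monitor.read_state()["finger_gap"],monitor.read_state()["finger_force"])
E
```

```text
closing yaw now 90.0 q6 -1.75 pos [422.  -37.5  22.8] -> d [-152.5  -24.6 -137.1] turn -90.0 or 90.0 tilt [ 0.001  0.    -1.   ]
14.811842994311892 12.000598758459091
```

Emit:
arm_command:
  steps:
    - [0,0,0,-60,0]
    - [0,0,0,-120,0]
    - [0,-20,-4,-140,10]
    - [0,-40,-8,-140,20]
    - [0,-60,-12,-140,30]
    - [0,-80,-15,-140,40]
    - [0,-100,-18,-140,50]
    - [0,-120,-20,-140,60]
    - [0,-140,-22,-140,70]
    - [0,-152,-24.5,-140,80]
    - [0,-152,-24.5,-140,90]
    - [0,-152,-24.5,-140,90]
    - [0,-152,-24.5,-140,90]

```text
clock: 6.32
eef_pos: [573.7, -61.9, 162.4]
eef_rot: [-3.141, 0.0, 1.575]
wrist_force: [0.7, 0.3, 0.2]
finger_gap: 14.9
finger_force: 12.0
```

```bash
python3 - <<'E'
from h import *
rel(574.5,-62,46,0)
w=imaging.camera("wrist"); save(w,"w2.png",s=1.4)
x0,y0=574.5,-62
P=[(x0+dx,y0+dy,z) for dy in(-25,25) for dx,z in((-43,42),(-17,37),(17,37),(43,42))]+[(x0+dx,y0+dy,6) for dx,dy in((53,-72),(-53,-72),(-53,150),(53,150))]+[(x0,y0+108,30)]
print((proj(w,P)*1.4).round().tolist())
E
```

```text
closing yaw now 0.3 q6 -0.18 pos [573.7 -61.9 162.4] -> d [-1.000e-01  8.000e-01  1.164e+02] turn 0.3 or -179.7 tilt [-0. -0. -1.]
[[311.0, 333.0], [357.0, 330.0], [416.0, 331.0], [462.0, 334.0], [309.0, 246.0], [357.0, 245.0], [418.0, 245.0], [466.0, 247.0], [467.0, 383.0], [306.0, 382.0], [294.0, 15.0], [483.0, 16.0], [388.0, 89.0]]
```

View pics/w2.png

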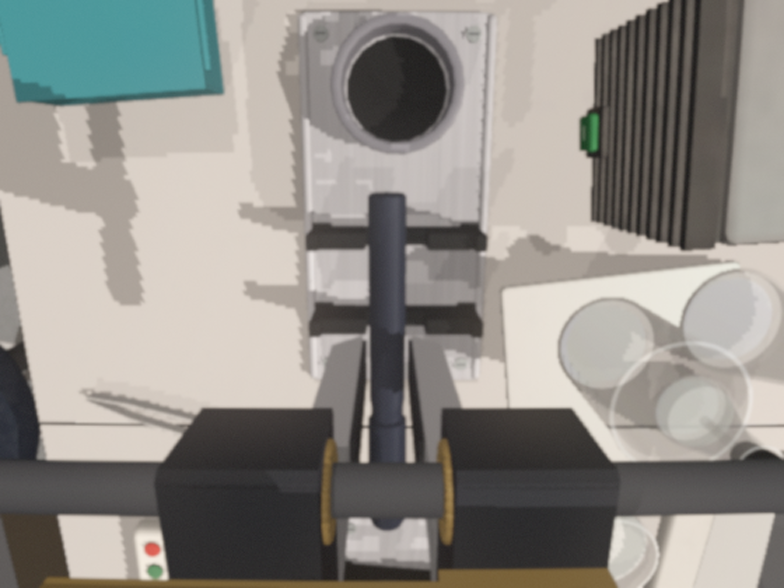

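```bash
python3 - <<'E'
from h import *
w=imaging.camera("wrist"); p=monitor.read_state()["eef_pos"]
print("pen axis predicted",(proj(w,[(p[0],y,p[2]-8) for y in(-62,-30,0,2)])*1.4).round(1).tolist(),"seen 387,195..388,525")
f=lambda px,z: ray(w,np.array(px)/1.4,z)[:,:2].round(1).tolist()
print("plate",f([(301,12),(493,13),(479,380),(313,379)],6)); print("cup rim",f([(334,85),(462,85),(397,15),(397,152)],30))
print("rib outer",f([(310,320),(483,320),(306,236),(487,236)],42))
c=imaging.camera("top"); t=trace(w,"sampling_carrier"); print([(x["p"],x["rect"]) for x in t][:2])
f=lambda px,z: ray(c,np.array(px)/1.4,z)[:,:2].round(1).tolist()
save(c,"top2.png",(150,175,310,260),4)
E
```

```text
pen axis predicted [[384.9, 371.0], [385.2, 281.8], [385.5, 190.6], [385.5, 184.2]] seen 387,195..388,525
plate [[525.8, 89.6], [633.3, 89.6], [635.7, -131.8], [526.0, -131.5]]
cup rim [[545.9, 47.8], [614.0, 48.1], [579.1, 82.2], [579.7, 13.3]]
rib outer [[530.9, -79.3], [629.1, -78.9], [530.3, -31.3], [628.9, -30.9]]
[(0.94, [283.4, 138.2, 143.1, 260.7]), (0.34, [275.3, 390.9, 60.4, 45.9])]
```

View pics/top2.png

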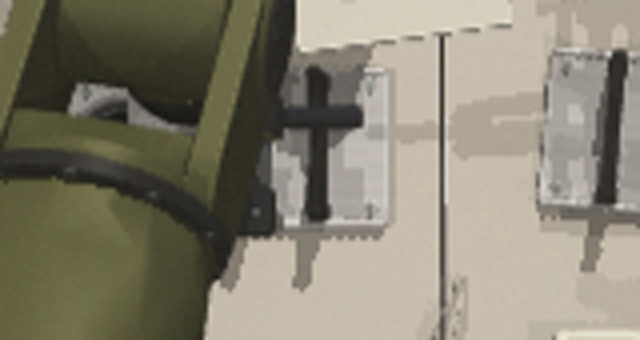

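By the wrist camera, corrected about 1 mm using the held pen, the carrier centre is near (578,-60). The top camera gives (575,-62). The pen's angle is right. I'll release slightly high so the body stays above the pump top.

Emit:
arm_command:
  steps:
    - [0,2,2.5,50,0]
    - [0,2,2.5,85,0]
    - [0,2,2.5,105,0]
    - [0,2,2.5,113,0]
    - [0,2,2.5,113,0]
    - [0.4,2,2.5,113,0]
    - [0.4,2,2.5,113,0]
    - [0.4,2,2.5,113,0]
    - [0.4,2,2.5,113,0]
    - [0.5,2,2.5,80,0]
    - [0.5,2,2.5,30,0]
    - [0.5,2,2.5,-20,0]
    - [0.5,2,2.5,-40,0]
    - [0.5,2,2.5,-40,0]

```text
clock: 8.28
eef_pos: [576.8, -60.0, 203.7]
eef_rot: [3.139, 0.0, 1.572]
wrist_force: [-0.3, 1.1, -0.3]
finger_gap: 47.1
finger_force: 0.0
```

```bash
python3 - <<'E'
from h import *
rel(422,-276,120,0)
w=imaging.camera("wrist"); save(w,"w3.png",s=1.4)
f=lambda px,z: ray(w,np.array(px)/1.4,z)[:,:2].round(1).tolist()
for d in trace(w,"marker_pen")[:2]:
    r=d["region"].astype(np.uint8); k=max(cv2.findContours(r,0,2)[0],key=len); b=cv2.boxPoints(cv2.minAreaRect(k)); print(d["p"],(b*1.4).round().tolist(),ray(w,b,30).round(1).tolist())
E
```

```text
closing yaw now 0.0 q6 -0.17 pos [576.8 -60.  203.7] -> d [-215.9 -155.2   83.4] turn 0.0 or -180.0 tilt [ 0.003 -0.    -1.   ]
0.89 [[375.0, 176.0], [396.0, 176.0], [396.0, 365.0], [375.0, 365.0]] [[570.6, 0.6, 30.0], [583.9, 0.6, 30.0], [584.5, -127.0, 30.0], [570.0, -127.0, 30.0]]
```

View pics/w3.png

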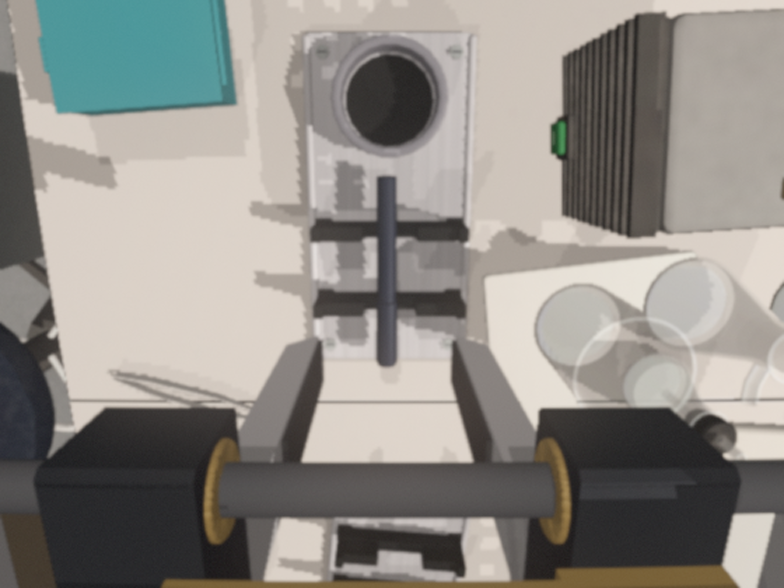

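The pen lies in both notches: (375–396, 176–365), level, centred to within about 2–3 mm. Next is the timer.

Emit:
arm_command:
  steps:
    - [1,-108,-78,0,0]
    - [1,-215,-155,0,0]
    - [1,-215,-155,0,0]
    - [1,-215,-155,40,0]
    - [1,-215,-155,40,0]
    - [1,-215,-155,40,0]
    - [1,-215,-155,40,0]
    - [1,-215,-155,40,0]

```text
clock: 9.38
eef_pos: [422.1, -274.3, 162.6]
eef_rot: [3.141, 0.0, 1.573]
wrist_force: [-0.7, 0.3, 0.4]
finger_gap: 94.0
finger_force: 0.0
```

```bash
cat >> h.py <<'E'
def tr(w,t,z,n=2):
    for d in trace(w,t)[:n]:
        r=d["region"].astype(np.uint8); k=max(cv2.findContours(r,0,2)[0],key=len); b=ray(w,cv2.boxPoints(cv2.minAreaRect(k)),z)[:,:2]
        e=b[1]-b[0]; print(t,round(d["p"],2),np.round(d["rect"]).tolist(),"ctr",b.mean(0).round(1),"sides",np.linalg.norm(e).round(),np.linalg.norm(b[2]-b[1]).round(),"dir",np.degrees(np.arctan2(e[1],e[0])).round(1))
E
python3 - <<'E'
from h import *
w=imaging.camera("wrist"); tr(w,"lab_timer",18); tr(w,"forceps",8); tr(w,"filter_carrier",6)
rel(422,-275,23,0)
E
```

```text
lab_timer 0.62 [277.0, 199.0, 73.0, 77.0] ctr [ 423.1 -273.9] sides 67.0 56.0 dir 87.6
forceps 0.55 [263.0, 53.0, 97.0, 30.0] ctr [ 384.5 -149.9] sides 9.0 22.0 dir 73.3
filter_carrier 0.85 [466.0, 232.0, 146.0, 160.0] ctr [ 597.6 -311.6] sides 142.0 132.0 dir 87.8
closing yaw now 0.1 q6 -0.65 pos [ 421.8 -274.6  162.6] -> d [-3.000e-01  1.000e-01  1.396e+02] turn 0.1 or -179.9 tilt [ 0. -0. -1.]
```

Emit:
arm_command:
  steps:
    - [1,0.5,1,50,0]
    - [1,0.5,1,100,0]
    - [1,0.5,1,130,0]
    - [1,0.5,1,139,0]
    - [1,0.5,1,139,0]
    - [0,0.5,1,139,0]
    - [0,0.5,1,139,0]
    - [0,0.5,1,139,0]
    - [0,0.5,1,139,0]
    - [0,0.5,1,130,0]
    - [0,0.5,1,80,0]
    - [0,0.5,1,20,0]
    - [0,0.5,1,10,0]
    - [0,0.5,1,10,0]
  force: 15

```text
clock: 11.32
eef_pos: [422.5, -274.5, 152.7]
eef_rot: [3.141, 0.001, 1.572]
wrist_force: [-0.6, 0.6, -1.5]
finger_gap: 58.0
finger_force: 14.9
```

```bash
python3 - <<'E'
from h import *
rel(578,-60.5,140,0)
w=imaging.camera("wrist"); z=monitor.read_state()["eef_pos"][2]; tr(w,"lab_timer",z-4)
E
```

```text
closing yaw now 0.0 q6 -0.65 pos [ 422.5 -274.5  152.7] -> d [213.9 155.7  12.7] turn 0.0 or -180.0 tilt [ 0.001 -0.001 -1.   ]
lab_timer 0.66 [278.0, 261.0, 123.0, 132.0] ctr [ 423.8 -273. ] sides 67.0 55.0 dir 87.7
```

Emit:
arm_command:
  steps:
    - [0,54,39,-10,0]
    - [0,107,78,-10,0]
    - [0,160,117,-10,0]
    - [0,213,155.5,-10,0]
    - [0,213,155.5,-10,0]
    - [0,213,155.5,40,0]
    - [0,213,155.5,75,0]
    - [0,213,155.5,86,0]
    - [0,213,155.5,92,0]
    - [0,213,155.5,92,0]

```text
clock: 12.68
eef_pos: [578.2, -61.8, 61.3]
eef_rot: [3.14, 0.0, 1.571]
wrist_force: [-0.1, -0.5, -0.8]
finger_gap: 57.8
finger_force: 15.0
```

```bash
python3 - <<'E'
from h import *
s=monitor.read_state(); print(s["wrist_force"],s["finger_gap"]); rel(578,-60.5,60,0)
E
```

```text
[-0.13650098 -0.54033042 -0.75063693] 57.787150094562655
closing yaw now 0.0 q6 -0.17 pos [578.2 -61.8  61.3] -> d [ 1.3 -0.2  1.3] turn 0.0 or -180.0 tilt [ 0.001 -0.    -1.   ]
```

Emit:
arm_command:
  steps:
    - [0,0,0,1.5,0]
    - [0.8,0,0,1.5,0]
    - [0.8,0,0,1.5,0]
    - [0.8,0,0,1.5,0]
    - [0.8,0,0,1.5,0]
    - [0.8,0,0,-30,0]
    - [0.8,0,0,-90,0]
    - [0.8,0,0,-140,0]
    - [0.8,0,0,-140,0]

```text
clock: 13.8
eef_pos: [579.2, -61.6, 204.6]
eef_rot: [3.135, 0.001, 1.572]
wrist_force: [0.1, 0.6, -0.6]
finger_gap: 75.1
finger_force: 0.0
```

```bash
python3 - <<'E'
from h import *
w=imaging.camera("wrist"); save(w,"w4.png",s=1.4); tr(w,"lab_timer",56); tr(w,"sampling_carrier",6)
rel(422,-390,170,0); rel(422,-390,170,90)
E
```

```text
lab_timer 0.64 [275.0, 197.0, 71.0, 78.0] ctr [579.4 -60.5] sides 57.0 67.0 dir -0.0
sampling_carrier 0.88 [274.0, 138.0, 125.0, 232.0] ctr [579.1 -20.1] sides 111.0 221.0 dir 0.1
closing yaw now 0.0 q6 -0.17 pos [577.4 -61.3 199.3] -> d [-328.6 -155.6   29.4] turn 0.0 or -180.0 tilt [-0.002  0.    -1.   ]
closing yaw now 0.0 q6 -0.17 pos [577.4 -61.3 199.3] -> d [-328.6 -155.6   29.4] turn -90.0 or 90.0 tilt [-0.002  0.    -1.   ]
```

View pics/w4.png

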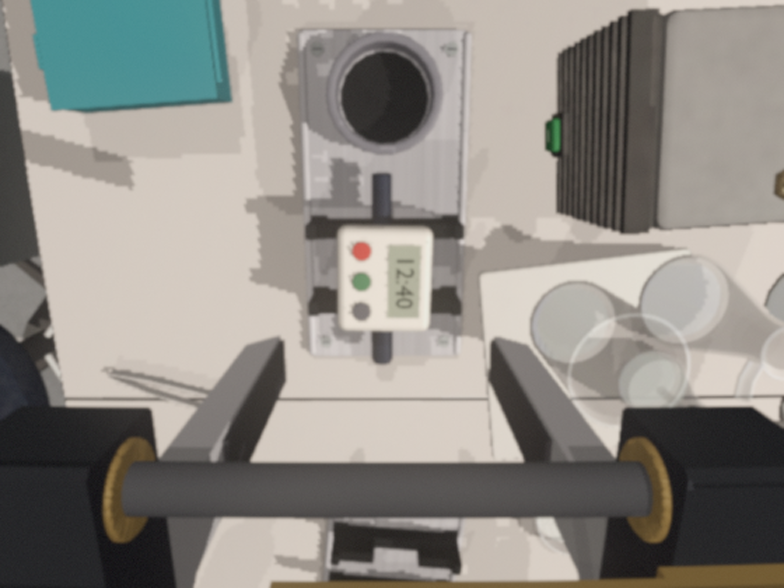

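The timer lies flat and centred over the pen: ribs at 305–463, timer at 338–433. Next is the bottle. I'll grip it along x, clear of the pink one, then turn so the body clears the rocker when placing.

Emit:
arm_command:
  steps:
    - [0.9,-82,-39,0,0]
    - [0.9,-164,-78,0,0]
    - [0.9,-246,-117,0,0]
    - [0.9,-329,-156,0,0]
    - [0.9,-329,-156,0,0]
    - [0.9,-329,-156,0,0]
    - [0.9,-329,-156,0,0]
    - [0.9,-329,-156,0,0]
    - [0.9,-329,-156,0,0]
    - [0.9,-329,-156,0,0]

```text
clock: 15.2
eef_pos: [422.6, -389.7, 200.4]
eef_rot: [-3.142, -0.0, 1.573]
wrist_force: [-0.0, 0.1, -0.8]
finger_gap: 84.5
finger_force: 0.0
```

```bash
python3 - <<'E'
from h import *
w=imaging.camera("wrist"); tr(w,"sample_bottle",105,3); c=imaging.camera("top")
print((proj(w,[(422,-390,112),(422,-390,75)])).round()); rel(422,-390,60,0)
save(w,"w5.png",s=1.0)
E
```

```text
sample_bottle 0.93 [256.0, 393.0, 56.0, 41.0] ctr [ 407.8 -540.8] sides 42.0 44.0 dir 0.2
sample_bottle 0.64 [246.0, 294.0, 52.0, 73.0] ctr [ 399.7 -451.5] sides 41.0 59.0 dir 0.2
sample_bottle 0.63 [279.0, 200.0, 62.0, 74.0] ctr [ 424.2 -379.4] sides 41.0 52.0 dir 0.1
[[274. 220.]
 [275. 207.]]
closing yaw now 0.1 q6 -0.81 pos [ 422.4 -390.1  200.5] -> d [ 1.000e-01 -4.000e-01  1.405e+02] turn 0.1 or -179.9 tilt [ 0. -0. -1.]
```

View pics/w5.png

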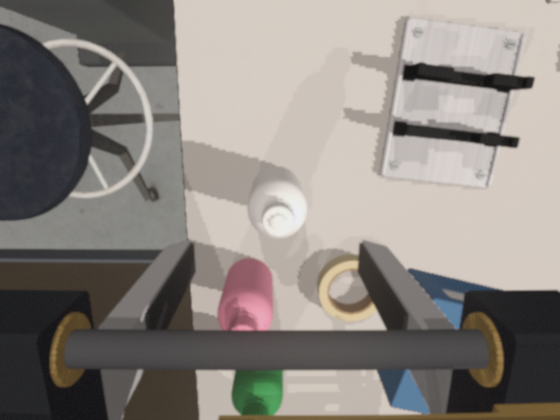

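The white bottle's cap is at (279,218), 5 px from my prediction, so about +2 mm in x. It stands clear of the pink bottle (245,300) and the tape (350,288).

Emit:
arm_command:
  steps:
    - [0.9,0.5,1.5,50,0]
    - [0.9,0.5,1.5,100,0]
    - [0.9,0.5,1.5,130,0]
    - [0.9,0.5,1.5,140,0]
    - [0.9,0.5,1.5,140,0]
    - [0,0.5,1.5,140,0]
    - [0,0.5,1.5,140,0]
    - [0,0.5,1.5,140,0]
    - [0,0.5,1.5,140,0]
    - [0,0.5,1.5,100,0]
    - [0,0.5,1.5,40,0]
    - [0,0.5,1.5,-10,0]
    - [0,0.5,1.5,-10,0]
  force: 15

```text
clock: 16.98
eef_pos: [424.5, -390.9, 214.5]
eef_rot: [3.137, 0.005, 1.572]
wrist_force: [-1.1, 0.7, -0.6]
finger_gap: 46.6
finger_force: 15.0
```

```bash
python3 - <<'E'
from h import *
print(monitor.read_state()["finger_gap"]); rel(578.5,47.5,180,90)
E
```

```text
46.609246157098596
closing yaw now 0.0 q6 -0.81 pos [ 424.5 -390.9  214.5] -> d [438.5 154.2  33. ] turn -90.0 or 90.0 tilt [ 0.005 -0.005 -1.   ]
```

Emit:
arm_command:
  steps:
    - [0,40,14,0,-8]
    - [0,80,28,0,-16]
    - [0,120,42,0,-24]
    - [0,160,56,0,-32]
    - [0,200,70,0,-40]
    - [0,240,84,0,-49]
    - [0,280,98,0,-58]
    - [0,320,112,0,-67]
    - [0,360,126,0,-76]
    - [0,400,140,0,-85]
    - [0,425,149,0,-90]
    - [0,438,154,0,-90]
    - [0,438,154,0,-90]
    - [0,438,154,0,-90]
    - [0,438,154,0,-90]
    - [0,438,154,0,-90]

```text
clock: 18.98
eef_pos: [577.2, 47.6, 210.6]
eef_rot: [-3.142, 0.0, 3.141]
wrist_force: [-0.5, -0.3, -0.2]
finger_gap: 47.1
finger_force: 15.0
```

```bash
python3 - <<'E'
from h import *
rel(578.5,47.5,67,90)
w=imaging.camera("wrist"); save(w,"w6.png",s=1.4)
print((proj(w,[(578.5,47.5,30),(578.5-34,47.5,30),(578.5+34,47.5,30),(578.5,47.5-34,30),(578.5,47.5+34,30)])*1.4).round().tolist())
p=monitor.read_state()["eef_pos"]; print("bottle axis",(proj(w,[(p[0],p[1],p[2]+50),(p[0],p[1],p[2]-60)])*1.4).round().tolist())
E
```

```text
closing yaw now 90.0 q6 -1.55 pos [577.2  47.6 210.6] -> d [-1.300e+00 -1.000e-01  1.436e+02] turn -0.0 or 180.0 tilt [ 0. -0. -1.]
[[386.0, 269.0], [386.0, 218.0], [386.0, 318.0], [336.0, 269.0], [437.0, 269.0]]
bottle axis [[389.0, 465.0], [387.0, 323.0]]
```

View pics/w6.png

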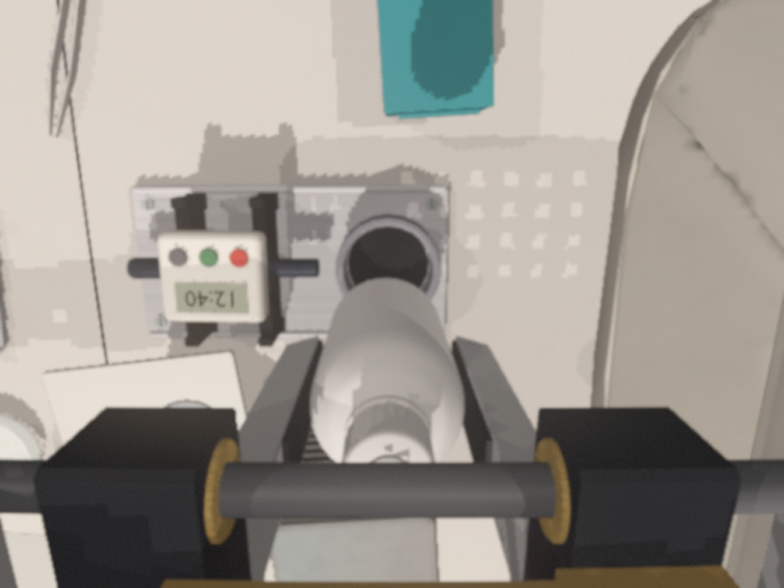

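```bash
python3 - <<'E'
from h import *
w=imaging.camera("wrist"); p=np.array(monitor.read_state()["eef_pos"])
print((proj(w,[p+[-24,0,-60],p+[-20,0,-60],p+[0,24,-60],p+[0,-24,-60]])*1.4).round(1).tolist())
E
```

```text
[[387.3, 270.7], [387.3, 279.7], [441.0, 323.3], [333.5, 323.4]]
```

Emit:
arm_command:
  steps:
    - [0,0.5,1,40,0]
    - [0,0.5,1,80,0]
    - [0,0.5,1,110,0]
    - [0,0.5,1,122,0]
    - [0,0.5,1,132,0]
    - [0,0.5,1,139,0]
    - [0,0.5,1,143,0]
    - [0,0.5,1,143,0]

```text
clock: 20.08
eef_pos: [576.8, 49.1, 67.6]
eef_rot: [-3.142, 0.0, -3.141]
wrist_force: [-0.1, -0.5, 0.0]
finger_gap: 46.8
finger_force: 15.0
```

Emit:
arm_command:
  steps:
    - [0,0,0,1,0]
    - [0.75,0,0,1,0]
    - [0.75,0,0,1,0]
    - [0.75,0,0,1,0]
    - [0.75,0,0,1,0]
    - [0.75,0,0,-40,0]
    - [0.75,0,0,-100,0]
    - [0.75,0,0,-150,0]
    - [0.75,0,0,-150,0]

```text
clock: 21.2
eef_pos: [578.0, 49.1, 221.6]
eef_rot: [3.141, 0.007, -3.141]
wrist_force: [-0.5, -0.9, -0.7]
finger_gap: 70.6
finger_force: 0.0
```

```bash
python3 - <<'E'
from h import *
w=imaging.camera("wrist"); save(w,"w7.png")
tr(w,"forceps",5); tr(w,"sample_bottle",112)
print("cap pred at cup ctr",proj(w,[(578,48.5,118)]).round()); rel(424,-164,150,74)
E
```

```text
forceps 0.67 [52.0, 48.0, 24.0, 93.0] ctr [ 445.2 -161.9] sides 85.0 7.0 dir 163.2
sample_bottle 0.58 [279.0, 194.0, 57.0, 69.0] ctr [567.   49.7] sides 41.0 51.0 dir 90.0
cap pred at cup ctr [[275. 212.]]
closing yaw now 90.0 q6 -1.55 pos [576.3  49.1 216.3] -> d [ 152.4 -213.    66.5] turn 16.0 or -164.0 tilt [-0.002 -0.    -1.   ]
```

View pics/w7.png

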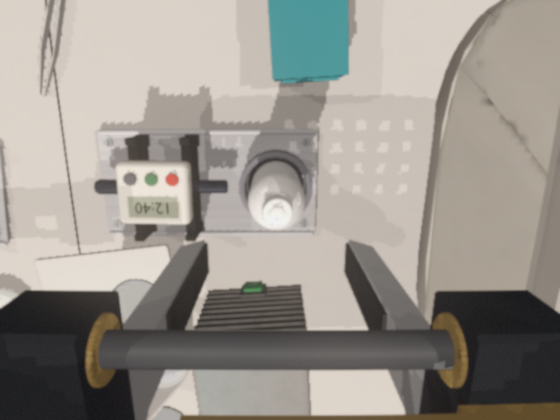

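The bottle stands in the cup, with its cap at (279,211) against a predicted (275,212). Next come the forceps.

Emit:
arm_command:
  steps:
    - [0.6,38,-53,10,4]
    - [0.6,76,-106,20,8]
    - [0.6,114,-160,30,12]
    - [0.6,152,-213,50,16.5]
    - [0.6,152,-213,60,16.5]
    - [0.6,152,-213,60,16.5]
    - [0.6,152,-213,60,16.5]
    - [0.6,152,-213,60,16.5]
    - [0.6,152,-213,60,16.5]

```text
clock: 22.48
eef_pos: [425.4, -163.5, 157.7]
eef_rot: [-3.142, 0.0, 2.856]
wrist_force: [0.1, 0.6, -0.3]
finger_gap: 56.6
finger_force: 0.0
```

```bash
python3 - <<'E'
from h import *
w=imaging.camera("wrist"); save(w,"w8.png",(140,40,420,260),2.5)
tr(w,"forceps",5); rel(424,-164,22,73.2)
print((proj(w,[(424,-164,5)])-[140,40])*2.5)
E
```

```text
forceps 0.74 [279.0, 194.0, 17.0, 118.0] ctr [ 459.3 -165.8] sides 13.0 1.0 dir 157.9
closing yaw now 73.6 q6 -1.73 pos [ 425.2 -163.7  157.6] -> d [  1.1  -0.7 135.6] turn 0.4 or -179.6 tilt [ 0. -0. -1.]
[[337.14942706 390.81199174]]
```

View pics/w8.png

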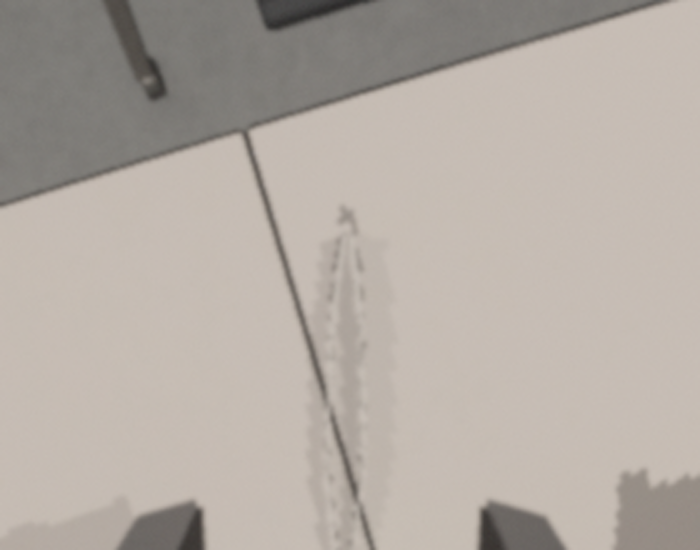

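```bash
python3 - <<'E'
from h import *
w=imaging.camera("wrist"); a=ray(w,[(279,123),(279,135),(279,253)],5); print(a.round(1)); print(np.linalg.norm(a-a[2],axis=1))
d=trace(w,"forceps")[0]["region"]; r,c=np.nonzero(d); print(r.min(),r.max(),[(q,c[r==q].mean().round(1)) for q in range(r.min(),r.max(),15) if (r==q).any()])
E
```

```text
[[ 365.3 -143.4    5. ]
 [ 374.6 -146.1    5. ]
 [ 475.  -175.5    5. ]]
[114.28596956 104.53132598   0.        ]
134 235 [(134, np.float64(277.5)), (149, np.float64(279.0)), (164, np.float64(273.5)), (179, np.float64(272.5)), (209, np.float64(278.5)), (224, np.float64(280.7))]
```

Emit:
arm_command:
  steps:
    - [0.5,1.5,2.5,50,0.4]
    - [0.5,1.5,2.5,100,0.4]
    - [0.5,1.5,2.5,125,0.4]
    - [0.5,1.5,2.5,136.5,0.4]
    - [0.5,1.5,2.5,136.5,0.4]
    - [0.5,1.5,2.5,136.5,0.4]
    - [0,1.5,2.5,136.5,0.4]
    - [0,1.5,2.5,136.5,0.4]
    - [0,1.5,2.5,136.5,0.4]
    - [0,1.5,2.5,136.5,0.4]
    - [0,1.5,2.5,136.5,0.4]
  force: 15

```text
clock: 24.05
eef_pos: [424.2, -161.2, 21.0]
eef_rot: [-3.142, 0.0, 2.847]
wrist_force: [-0.2, 0.9, 1.9]
finger_gap: 12.9
finger_force: 15.0
```

```bash
python3 - <<'E'
from h import *
print(monitor.read_state()["finger_gap"]); rel(583,-309,160,-5.2)
E
```

```text
12.947497834268933
closing yaw now 73.1 q6 -1.72 pos [ 424.2 -161.2   21. ] -> d [-194.8  -95.4 -138.9] turn 78.3 or -101.7 tilt [ 0. -0. -1.]
```

Emit:
arm_command:
  steps:
    - [0,0,0,-60,0]
    - [0,0,0,-120,0]
    - [0,-20,-10,-140,9]
    - [0,-45,-22,-140,18]
    - [0,-70,-34,-140,27]
    - [0,-95,-46,-140,36]
    - [0,-120,-58,-140,45]
    - [0,-145,-70,-140,54]
    - [0,-165,-81,-140,63]
    - [0,-185,-91,-140,72]
    - [0,-195,-95.5,-140,78.3]
    - [0,-195,-95.5,-140,78.3]
    - [0,-195,-95.5,-140,78.3]
    - [0,-195,-95.5,-140,78.3]

```text
clock: 25.8
eef_pos: [582.9, -308.8, 161.1]
eef_rot: [3.142, 0.0, 1.482]
wrist_force: [-0.0, 0.1, -0.2]
finger_gap: 12.8
finger_force: 15.0
```

```bash
python3 - <<'E'
from h import *
w=imaging.camera("wrist"); save(w,"w9.png",s=1.4); rel(583,-309,46,-5.2)
tr(w,"filter_carrier",6)
x0,y0=583,-309; a=np.radians(-5.2); R=np.array([[np.cos(a),-np.sin(a)],[np.sin(a),np.cos(a)]])
P=[(*(R@[dx,dy]+[x0,y0]),z) for dx,dy,z in((-48,25,42),(48,25,42),(-48,-25,42),(48,-25,42),(-53,72,6),(53,72,6),(53,-72,6),(-53,-72,6))]
print((proj(w,P)*1.4).round().tolist())
E
```

```text
closing yaw now -5.1 q6 -0.45 pos [ 583.  -308.9  161.2] -> d [-1.000e-01  0.000e+00  1.152e+02] turn 0.1 or -179.9 tilt [ 0. -0. -1.]
filter_carrier 0.82 [279.0, 194.0, 131.0, 160.0] ctr [ 585.  -310.8] sides 143.0 110.0 dir 81.3
[[298.0, 247.0], [474.0, 247.0], [301.0, 334.0], [470.0, 334.0], [296.0, 158.0], [476.0, 159.0], [466.0, 384.0], [305.0, 384.0]]
```

View pics/w9.png

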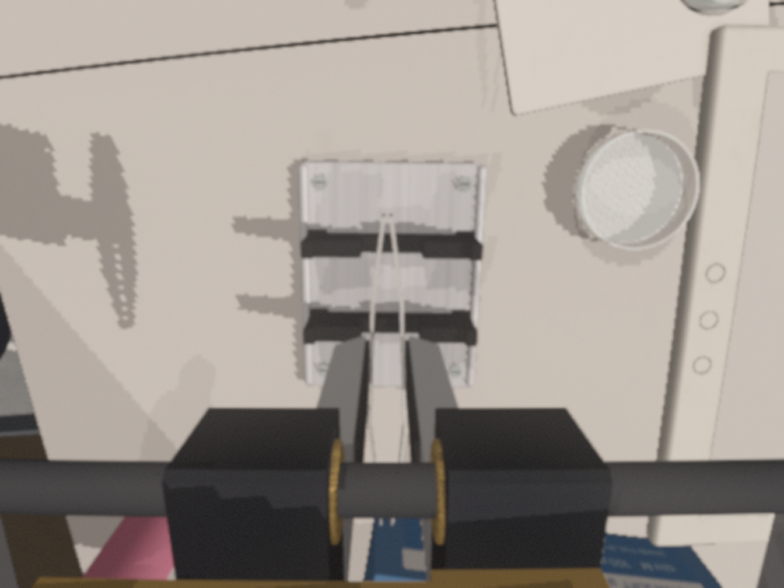

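The ribs are at 302–482 and the angle matches, with the centre about 2 mm further in x. I'll lower the forceps.

Emit:
arm_command:
  steps:
    - [0,-1,2,50,0]
    - [0,-1,2,90,0]
    - [0,-1,2,110,0]
    - [0,-1,2,118,0]
    - [0,-1,2,118,0]
    - [0.35,-1,2,118,0]
    - [0.35,-1,2,118,0]
    - [0.35,-1,2,118,0]
    - [0.5,-1,2,118,0]
    - [0.5,-1,2,70,0]
    - [0.5,-1,2,10,0]
    - [0.5,-1,2,-40,0]
    - [0.5,-1,2,-40,0]
    - [0.5,-1,2,-40,0]

```text
clock: 27.65
eef_pos: [584.7, -310.1, 200.0]
eef_rot: [-3.141, -0.0, 1.481]
wrist_force: [-0.1, -0.0, -1.4]
finger_gap: 47.0
finger_force: 0.0
```

```bash
python3 - <<'E'
from h import *
w=imaging.camera("wrist"); save(w,"w10.png",(180,80,420,280),2.5); tr(w,"forceps",25); tr(w,"filter_carrier",6)
rel(424,74,240,90); print(monitor.read_state()["joints"])
E
```

```text
forceps 0.77 [280.0, 195.0, 17.0, 95.0] ctr [ 577.8 -353. ] sides 1.0 1.0 dir -5.1
filter_carrier 0.95 [277.0, 185.0, 117.0, 144.0] ctr [ 585.9 -310.8] sides 110.0 145.0 dir -5.2
filter_carrier 0.46 [217.0, 381.0, 44.0, 19.0] ctr [ 501.4 -524.4] sides 51.0 28.0 dir -4.8
closing yaw now -5.2 q6 -0.45 pos [ 584.6 -310.1  199.3] -> d [ 368.1 -194.6  -39.8] turn 84.8 or -95.2 tilt [-0.002  0.001 -1.   ]
[-5.42974875e-01  5.73681717e-01  1.19145740e+00 -1.75518673e-05
  1.37900094e+00 -4.52935839e-01]
```

View pics/w10.png

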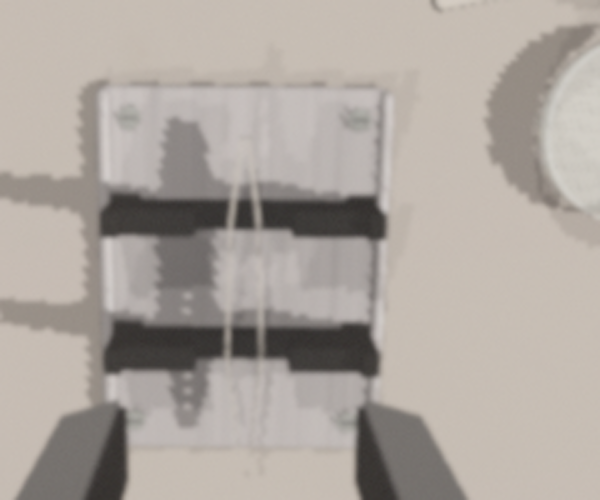

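```bash
python3 - <<'E'
from h import *
w=imaging.camera("wrist")
f=lambda px,z: ray(w,np.array(px)/2.5+[180,80],z)[:,:2].round(1)
a=f([(247,155),(258,475)],25); print(a, a.mean(0), np.linalg.norm(a[1]-a[0]))
a=f([(252,160),(259,460)],25); print(a, a.mean(0), np.linalg.norm(a[1]-a[0]))
b=f([(102,220),(385,220),(106,352),(377,352)],40); print(b,b.mean(0))
im=w["img"][80:280,180:420]; g=im[:,60:125].astype(int); 
cv2.imwrite("pics/w11.png",cv2.resize(im[40:200,50:110,::-1],None,fx=4,fy=4,interpolation=cv2.INTER_LANCZOS4))
E
```

```text
[[ 591.4 -263.6]
 [ 584.8 -386.7]] [ 588.1  -325.15] 123.27680235956801
[[ 593.  -265.5]
 [ 585.7 -380.5]] [ 589.35 -323.  ] 115.23146271743668
[[ 539.3 -280.2]
 [ 637.1 -289. ]
 [ 534.7 -327.7]
 [ 631.8 -336.4]] [ 585.725 -308.325]
```

View pics/w11.png

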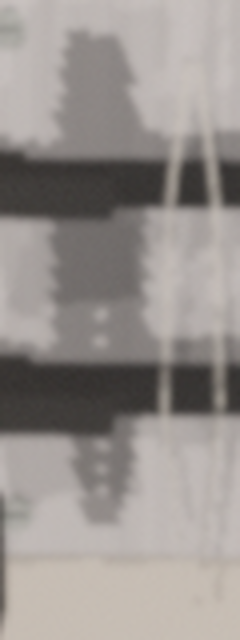

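```bash
python3 - <<'E'
from h import *
w=imaging.camera("wrist"); p=np.array(monitor.read_state()["eef_pos"])
for z in (-20,-16,-12): a=ray(w,np.array([(387,213)])/1.4,p[2]+z)[0]-p; print(z,a.round(1),np.hypot(*a[:2]))
# check same method with pen: w2 far end (387,195), z-8 (known ok)
a=ray(w,np.array([(387,195)])/1.4,p[2]-8)[0]-p; print(a.round(1))
E
```

```text
-20 [  5.5  53.4 -20. ] 53.65598319278428
-16 [  5.5  53.8 -16. ] 54.064533123615035
-12 [  5.6  54.2 -12. ] 54.47308308581275
[ 6.1 60.3 -8. ]
```

The forceps sit in both notches. They are centred across, but their middle is an estimated 7–15 mm towards -y, within the ±22 mm limit. I'll re-check with the top camera once the arm is away. On to the box; no more picture views from here, numbers only.

Emit:
arm_command:
  steps:
    - [1,35,-18,-40,-9]
    - [1,70,-37,-40,-18]
    - [1,110,-58,-40,-27]
    - [1,150,-79,-40,-36]
    - [1,190,-100,-40,-45]
    - [1,230,-122,-40,-54]
    - [1,270,-143,-40,-63]
    - [1,310,-164,-40,-72]
    - [1,350,-185,-40,-81]
    - [1,368,-195,-40,-90]
    - [1,368,-195,-40,-95.2]
    - [1,368,-195,-40,-95.2]
    - [1,368,-195,-40,-95.2]

```text
clock: 29.52
eef_pos: [423.9, 73.5, 240.8]
eef_rot: [-3.142, -0.0, 3.14]
wrist_force: [-0.6, 0.1, 0.4]
finger_gap: 93.9
finger_force: 0.0
```

```bash
python3 - <<'E'
from h import *
w=imaging.camera("wrist"); tr(w,"parts_box",37); c=imaging.camera("top")
hsv=cv2.cvtColor(w["img"],cv2.COLOR_RGB2HSV); m=((hsv[...,0]>80)&(hsv[...,0]<97)&(hsv[...,1]>110)).astype(np.uint8)
k=max(cv2.findContours(m,0,2)[0],key=cv2.contourArea); b=ray(w,cv2.boxPoints(cv2.minAreaRect(k)),37)[:,:2]; print("hsv",b.round(1).tolist(),b.mean(0))
rel(424,74,28,90)
print("rocker",ray(c,[(150/1.4,375/1.4),(165/1.4,350/1.4)],100).round())
tr(c,"forceps",25); tr(c,"filter_carrier",6)
im=c["img"].astype(int); 
cols=np.arange(312,318) # profile of brightness along forceps between/outside ribs
tl=proj(c,[(586,-309,25),(592,-248,25),(580,-370,25)]); print(tl.round(1))
for q in range(int(tl[1][0])-6,int(tl[2][0])+8): 
    r=tl[0][1]+(q-tl[0][0])*(tl[2][1]-tl[1][1])/(tl[2][0]-tl[1][0]); r=int(round(r)); print(q,im[r-5:r+6,q].mean(1).round().astype(int))
E
```

```text
parts_box 0.93 [278.0, 189.0, 67.0, 104.0] ctr [426.2  77.1] sides 67.0 108.0 dir 93.7
hsv [[374.5, 47.9], [372.5, 105.3], [475.9, 111.2], [478.2, 49.7]] [425.28580982  78.5332925 ]
closing yaw now 90.0 q6 -1.48 pos [423.9  73.5 240.8] -> d [-1.000e-01  5.000e-01  2.128e+02] turn -0.0 or 180.0 tilt [-0. -0. -1.]
rocker [[423. 211. 100.]
 [467. 186. 100.]]
filter_carrier 0.89 [314.0, 209.0, 52.0, 44.0] ctr [ 584.1 -310.1] sides 114.0 145.0 dir -5.4
[[311.6 205.7]
 [289.1 203.9]
 [334.3 207.5]]
283 [182 180 180 181 171 166 178 178 181 180 179]
284 [180 180 180 172 169 169 167 167 169 167 169]
285 [167 169 168 167 170 168 169 169 169 143 136]
286 [108 112 112 122 140 146 154 184 185 185 188]
287 [184 187 183 173 172 170 176 180 182 180 179]
288 [180 181 172 170 171 171 175 182 183 180 170]
289 [181 180 181 171 171 179 179 180 182 170 168]
290 [180 181 179 173 172 172 176 180 182 170 168]
291 [181 180 169 170 170 170 167 177 183 181 172]
292 [179 180 181 172 169 174 145 151 175 180 172]
293 [179 179 171 169 178 184 136 103 171 181 172]
294 [178 179 171 169 177 179 134 126 173 180 179]
29
[... 1614 characters left out ...]

328 [173 177 177 162 123 160 175 180 145 169 177]
329 [173 175 177 179 148 173 180 159 137 168 177]
330 [173 175 177 179 150 151 174 158 138 170 175]
331 [173 179 178 179 167 156 175 157 156 175 176]
332 [175 175 177 178 161 154 176 159 156 173 176]
333 [178 177 176 179 161 122 168 159 176 180 178]
334 [175 175 179 180 146 170 157 176 180 177 179]
335 [178 177 178 178 147 171 157 175 181 178 179]
336 [178 175 177 179 155 149 150 175 180 179 178]
337 [177 177 176 180 163 176 159 181 187 181 184]
338 [172 166 164 163 155 142 135 145 148 128 124]
339 [156 156 155 154 156 155 157 174 178 177 177]
340 [180 177 179 178 160 174 178 177 179 178 178]
341 [178 178 178 179 178 160 175 179 178 178 177]
```

The top camera puts the forceps' middle about 10 mm towards -y, which is inside the limit. Now I'll grip the box at (425,76), yaw 93°.

Emit:
arm_command:
  steps:
    - [1,-1,2.5,60,-3]
    - [1,-1,2.5,120,-3]
    - [1,-1,2.5,170,-3]
    - [1,-1,2.5,200,-3]
    - [1,-1,2.5,212,-3]
    - [1,-1,2.5,212,-3]
    - [0,-1,2.5,212,-3]
    - [0,-1,2.5,212,-3]
    - [0,-1,2.5,212,-3]
    - [0,-1,2.5,212,-3]
    - [0,-1,2.5,200,-3]
    - [0,-1,2.5,150,-3]
    - [0,-1,2.5,90,-3]
    - [0,-1,2.5,60,-3]
    - [0,-1,2.5,60,-3]
  force: 20

```text
clock: 31.65
eef_pos: [425.6, 76.3, 183.2]
eef_rot: [3.141, 0.004, -3.088]
wrist_force: [-1.2, 0.1, -1.0]
finger_gap: 67.3
finger_force: 20.0
```

```bash
python3 - <<'E'
from h import *
w=imaging.camera("wrist"); p=monitor.read_state()["eef_pos"]; tr(w,"parts_box",p[2]+9); print(monitor.read_state()["finger_gap"])
rel(585,-309.5,180,-5.2)
E
```

```text
parts_box 0.77 [277.0, 270.0, 158.0, 224.0] ctr [411.8  75. ] sides 66.0 81.0 dir 93.0
67.46616546635198
closing yaw now 93.0 q6 -1.53 pos [424.4  76.2 180.3] -> d [-1.399e+02 -3.937e+02  2.000e-01] turn -81.8 or 98.2 tilt [-0.001 -0.    -1.   ]
```

Emit:
arm_command:
  steps:
    - [0,-10,-30,0,8]
    - [0,-22,-62,0,16]
    - [0,-35,-98,0,24]
    - [0,-48,-134,0,32]
    - [0,-61,-170,0,40]
    - [0,-74,-207,0,49]
    - [0,-87,-244,0,58]
    - [0,-100,-281,0,67]
    - [0,-113,-318,0,76]
    - [0,-126,-354,0,85]
    - [0,-136,-382,0,94]
    - [0,-140,-394,0,98.2]
    - [0,-140,-394,0,98.2]
    - [0,-140,-394,0,98.2]
    - [0,-140,-394,0,98.2]

```text
clock: 33.62
eef_pos: [585.5, -309.1, 180.8]
eef_rot: [-3.141, -0.0, 1.482]
wrist_force: [-0.1, -1.2, -0.8]
finger_gap: 67.3
finger_force: 20.0
```

```bash
python3 - <<'E'
from h import *
print(monitor.read_state()["finger_gap"]); rel(585,-309.5,66,-5.2)
E
```

```text
67.2895649452398
closing yaw now -5.1 q6 -0.45 pos [ 585.5 -309.1  180.8] -> d [ -0.5  -0.4 114.8] turn 0.1 or -179.9 tilt [-0.  0. -1.]
```

Emit:
arm_command:
  steps:
    - [0,-0.5,-0.5,50,0]
    - [0,-0.5,-0.5,85,0]
    - [0,-0.5,-0.5,103,0]
    - [0,-0.5,-0.5,110,0]
    - [0,-0.5,-0.5,114,0]
    - [0,-0.5,-0.5,114.5,0]
    - [0,-0.5,-0.5,114.5,0]

```text
clock: 34.5
eef_pos: [585.4, -310.4, 67.3]
eef_rot: [3.14, 0.001, 1.481]
wrist_force: [-0.9, -0.1, -1.0]
finger_gap: 67.1
finger_force: 20.0
```

Emit:
arm_command:
  steps:
    - [0,0,0,1,0]
    - [0,0,0,1,0]
    - [1,0,0,1,0]
    - [1,0,0,1,0]
    - [1,0,0,1,0]
    - [1,0,0,1,0]
    - [1,0,0,-30,0]
    - [1,0,0,-90,0]
    - [1,0,0,-150,0]
    - [1,0,0,-180,0]
    - [1,0,0,-180,0]
    - [1,0,0,-180,0]

```text
clock: 36.0
eef_pos: [584.7, -310.0, 244.8]
eef_rot: [-3.14, -0.001, 1.481]
wrist_force: [-0.3, 0.2, -1.7]
finger_gap: 94.0
finger_force: 0.0
```

```bash
python3 - <<'E'
from h import *
w=imaging.camera("wrist"); tr(w,"parts_box",74); tr(w,"filter_carrier",6); tr(w,"forceps",25)
s=imaging.camera("scene"); tr(s,"parts_box",74); rel(400,-150,280,0)
E
```

```text
parts_box 0.73 [278.0, 195.0, 72.0, 115.0] ctr [ 585.7 -310.2] sides 67.0 108.0 dir -5.1
filter_carrier 0.64 [276.0, 177.0, 101.0, 128.0] ctr [ 586.3 -309.9] sides 110.0 142.0 dir -5.2
parts_box 0.8 [318.0, 214.0, 53.0, 43.0] ctr [ 571.1 -315.3] sides 101.0 132.0 dir 11.0
closing yaw now -5.2 q6 -0.45 pos [ 584.9 -310.2  245.7] -> d [ 142.9 -198.6  -34. ] turn -5.2 or 174.8 tilt [-0.001  0.001 -1.   ]
```

The box measures 67 x 108 at z 74 and sits within 1 mm of the carrier centre. Everything is released and the arm is clear, so I'll hand in.

```bash
python3 -c "
from h import *
c=imaging.camera('top'); tr(c,'lab_timer',56,1); tr(c,'tape_roll',19,1); tr(c,'sample_bottle',112,4)
print(job.sign_off())"
```

```text
lab_timer 0.57 [221.0, 208.0, 31.0, 19.0] ctr [573.  -64.9] sides 69.0 59.0 dir -91.0
tape_roll 0.81 [380.0, 238.0, 27.0, 28.0] ctr [ 496.3 -490.2] sides 70.0 67.0 dir -46.4
sample_bottle 0.81 [380.0, 276.0, 22.0, 24.0] ctr [ 393.2 -471.3] sides 56.0 48.0 dir -90.7
sample_bottle 0.69 [416.0, 272.0, 26.0, 17.0] ctr [ 403.1 -552.1] sides 56.0 41.0 dir -90.8
the job is handed in; nothing more can be done
None
```

Both kits are made up and handed in at about 36 s, though no verdict came back: everything measured within limits, but the forceps lie roughly 10 mm off centre lengthwise (limit 22 mm), and I viewed 15 pictures instead of the 14 allowed.

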